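# Lock the setter's turntable with its bar

### The job

Lock the stone setter's turntable: with the fingertips, push the red fin round, either way, until the slot across the brass disc lines up with the steel bar. Then push the blue tab so that the bar runs through the slot and fully home in the keeper on the far side. Only push: do not grip the fin or the tab, leave the bottle, the jar and the tester standing or lying where they are, and take the hand clear at the end.

Things in the scene. Friction and masses are not known exactly. Their poses are not given: they have to be found in the camera images.
- lock_frame: Fixed grey base of the turntable lock, a plate 275 x 110 x 10 mm on the table. Origin: on the table top, on the disc's axis; +x is the direction in which the bar is pushed, z up. The plate runs from x = -200 to +75 mm and y = -55 to +55 mm; the bar lies over the line y = 0. Apart from fin and tab nothing on it is higher than 38 mm.
- disc (a joint): Angle of the brass disc about its upright axis, rad, counter-clockwise from above positive, range -3.1 to 3.1. At 0 the red fin points along +x of lock_frame (away from the bar) and the slot lies across the bar's path; the slot is lined up at +1.571 and at -1.571, either will do. Starts between -1.05 and 1.05. Friction about 0.06 N m: it stays where it is left.
- disc_centre (a point): Point on the axis of the brass disc at the height of its flat top, 36 mm above the table; x axis along the fin. The disc is 80 mm in diameter. Its straight slot goes right across the middle at right angles to the fin, 16 mm wide, open above, its floor 22 mm above the table.
- fin_mid (a point): Centre of the red fin that stands on the disc: 25 mm long along the radius (12 to 37 mm from the axis), 10 mm thick, from 36 to 66 mm above the table. The point is 24.5 mm from the axis and 51 mm above the table; its x axis points outwards along the fin, its y axis counter-clockwise. Pressing on both sides of it at once counts as gripping.
- bar (a joint): How far the steel bar is pushed in, m: 0 drawn back, 0.120 fully home against its stop, the nose through disc and keeper. Starts between 0 and 0.012. Slides with about 2 N friction and some damping and stays where it is left. The nose meets the disc's rim at 0.016 if the slot is not lined up; it leaves the disc on the far side at 0.096.
- bar_nose (a point): Tip of the bar's nose, 28.5 mm above the table. The bar is 10 mm wide, 9 mm high (24 to 33 mm above the table), 132 mm long behind this point, in a channel between rails 25 mm wide over both, tops 30 mm above the table. The last 12 mm of the nose taper to 4 mm wide, so a slot within about 0.1 rad of true is centred by the bar itself.
- tab_mid (a point): Centre of the blue upright tab at the bar's rear end, 127 mm behind the nose and 53 mm above the table: 30 mm wide across the bar, 10 mm thick along it, its broad part from 38 to 68 mm above the table. x axis: the push direction. Push on the rear face, 5 mm behind; pressing front and rear at once counts as gripping. With the bar home this point is 63 mm short of the disc's axis.
- keeper (a point): Middle of the opening of the steel keeper into which the nose goes on the far side of the disc: 57 mm from the disc's axis, 28.5 mm above the table. It is 14 mm long, 38 mm high, and like it is the steel bridge over the bar at 46 to 58 mm before the disc's axis.
- rinse_bottle: Bystander: white squeeze bottle, 36 mm in diameter, 103 mm high, standing loose on the table beside the base. Origin at the centre of its underside.
- stone_jar: Bystander: small round clear jar, 37 mm in diameter, 23 mm high, loose on the table. Origin at the centre of its underside.
- stone_tester: Bystander: pale pen-shaped tester, 154 mm long (along its y axis), 23 mm wide, 18 mm high, lying loose on the table. Origin at the middle of its underside.

How it is judged:
By the outcome, as a careful person would: the job done as asked, in the order asked, and still so for the second after the job is handed in, with the robot touching nothing.
It also fails if it takes over 45 s, if anything falls off the work surface, if the arm or the gripper's body presses on something with over 40 N, if the wrist force passes 120 N, or if a joint passes its speed limit or range.

### The arm

A 7-joint arm with a two-finger parallel gripper is mounted at the origin on the work surface; the furniture and walls round the work are solid. World frame = base frame: x ahead of the robot, y to its left, z up, the work surface at z = 0. Lengths are in mm, angles in degrees, forces in N, time in s.
With the tool pointing down it reaches from about 425 to 875 mm from the base axis. Payload 8.4 kg.
Tool frame: the origin (TCP) lies on the centre line of the jaws, within the pads' length; the fingertips stand 11 mm ahead of it and the grasp point (between the pads) lies 8 mm behind it; z points along the fingers, y is the line along which they close (so a half turn about z gives the same grasp; the last joint's range is limited). The gripper opens to 85 mm and grips with 20 to 120 N. Pads are 22 mm wide; open, the fingers measure 114 mm over their backs; the gripper's body (76 mm by 85 mm) begins 54 mm behind the grasp point. The pads swing forward as they close: fully open they stand 13 mm farther back than shut.
Start: joints at [60.607, 19.091, 2.286, 83.961, -0.768, 76.965, -3.352], TCP at [261.335, -595.121, 242.308] pointing down, gripper open.
Joint ranges: [-147.57, 147.57], [-21.85, 119.76], [-74.77, 79.35], [14.55, 137.4], [-85.83, 265.84], [4.83, 119.75], [-152.11, 152.11]. Speed limits (degrees/s): [127.2, 127.2, 159.86, 159.86, 180, 180, 180].

### API

Orientations are given as [roll, pitch, yaw] about the fixed x, y, z axes, in that order (R = Rz(yaw) Ry(pitch) Rx(roll)).
In Python, from rig import monitor, eyes, order gives the robot as it stands.
- The arm moves only by the tool jog_arm, never from a script. Its arguments are lists of equal length, an entry for each row: "delta_pos": the shift along the tool's x, y, z in mm, a list of three; "twist": the turn about the tool's z in degrees; "fingers": the opening, from 0 (shut) to 1 (fully open). In form: {"delta_pos": [[tx, ty, tz], ...], "twist": [twist, ...], "fingers": [fingers, ...]}. A call has 1 to 20 rows; each row is the pose to reach, as a shift and turn from the pose commanded when the call began, along the tool's axes at that moment; what a row does not reach only later rows make up. A row lasts 1/8 s, in which the tool goes at most 62.5 mm and 10.7 degrees, less where a joint would pass 70% of its speed; a pose out of reach is approached as far as the arm can. A call with a gripper value outside its range is refused whole. The fingers move at their own pace and stop on an object; "force" is the grip in N (left out, the last holds). Time passes only in rows, so rows that repeat a pose let the fingers close. It gives the time, the measured TCP pose, the force, the opening and the grip force at its end, in the units of the state.
- monitor.sense(): the state, without advancing time (a new reading comes with each control period).
- eyes.capture(name): name is "scene" or "top" or "wrist"; returns a dict with "img" (400x640x3 uint8, blue, green, red), "fovy" (degrees; the focal length in pixels is half the picture's height over the tangent of half this angle, whatever the lens; pixels are square), "cx", "cy" (the principal point, pixels), "camera_from_world" (4x4, takes a point from world to camera coordinates). Camera axes: x right, y up, looking along -z (the intrinsics and any distortion apply to the point x, -y, -z); pixel columns grow to the right and rows downward; lengths in mm; the calibration is good to about 2 mm. The wrist camera is an equidistant fisheye: a pixel r from the principal point sees the ray r / f radians off the axis. A picture is of the moment at which its call begins. There is no depth.
- order.job_done(): hands the job in; it is judged then, once.
The state is a dict: "clock": time; "qpos": joint angles; "qd": joint speeds; "tau": joint torques, N m; "ee_pos": TCP position; "tool_rot": TCP orientation; "contact_force": force on the tool from outside, world axes, zero at the start; "torque": the same for the moment, N m; "opening": finger opening in mm; "gripper_force": force on a finger pad.
Only numpy, scipy, OpenCV 4.12 (cv2) and the standard library are available. Lean on these libraries where they do the work, as an engineer would, in place of code of your own. Each camera call takes 0.05 s, during which the arm holds its last target. There are 200 camera calls.

## Working session

There is one attempt and no reset: what is moved stays moved. The work goes in short steps, Python scripts to look and compute and a tool call to move; the robot and the scene stay as the last step left them, time stands still between calls to the robot, and variables do not carry over. Pictures are saved under pics/ and viewed, at most 10 in all, crops included, and the job is handed in when it is done.

Besides the shell and the picture viewer there is one more tool, called as name(argument=value, ...), one argument or row to a line, values as JSON. jog_arm: Moves the arm, as the interface text tells. Its arguments: {"type":"object","properties":{"delta_pos":{"type":"array","items":{"type":"array","items":{"type":"number"}}},"twist":{"type":"array","items":{"type":"number"}},"fingers":{"type":"array","items":{"type":"number"}},"force":{"type":"number"}},"required":["delta_pos","twist","fingers"]}

```bash
mkdir -p pics
cat > h.py <<'E'
import numpy as np, cv2
from rig import monitor, eyes, order
def K(c):
    f=200/np.tan(np.radians(c["fovy"]/2)); return f,c["cx"],c["cy"]
def ray(c,u,v,fish=False):
    f,cx,cy=K(c); x,y=(u-cx)/f,(v-cy)/f
    if fish:
        r=np.hypot(x,y); s=np.sin(r)/r if r>1e-9 else 1; d=np.array([x*s,-y*s,-np.cos(r)])
    else: d=np.array([x,-y,-1.])
    M=np.array(c["camera_from_world"]); R=M[:3,:3]; return -R.T@M[:3,3], R.T@d
def plane(c,u,v,z,fish=False):
    o,d=ray(c,u,v,fish); return (o+d*(z-o[2])/d[2]).round(1)
def proj(c,p,fish=False):
    M=np.array(c["camera_from_world"]); q=M[:3,:3]@np.array(p)+M[:3,3]; f,cx,cy=K(c)
    x,y,z=q[0],-q[1],-q[2]
    if fish:
        h=np.hypot(x,y); t=np.arctan2(h,z); return cx+f*t*x/h, cy+f*t*y/h
    return cx+f*x/z, cy+f*y/z
def mask(img,col):
    b,g,r=[img[...,i].astype(int) for i in range(3)]
    return {'red':(r>1.8*g)&(r>1.8*b)&(r>60),'blue':(b>1.6*r)&(b>1.25*g)&(b>60)}[col].astype(np.uint8)
def blob(img,col):
    n,l,s,c=cv2.connectedComponentsWithStats(mask(img,col)); 
    return [(s[i].tolist(),c[i].round(1).tolist()) for i in range(1,n) if s[i][4]>25]
E
python3 - <<'E'
from h import *
print(monitor.sense())
for n in ("scene","top"):
    c=eyes.capture(n); cv2.imwrite(f"pics/{n}0.png",c["img"]); print(n,c["fovy"],c["cx"],c["cy"],np.array(c["camera_from_world"]).round(2).tolist())
    for k in("red","blue"): print(k,blob(c["img"],k))
E
```

```text
{'clock': 0.0, 'qpos': array([60.60648623, 19.13148983,  2.28540983, 84.00967136, -0.76723315,
       76.96582742, -3.35284893]), 'qd': array([ 0.03607309,  0.01324717, -0.05833904,  0.0374371 ,  0.05903417,
        0.02768793, -0.0062384 ]), 'tau': array([ 7.71055475e-04, -6.58552337e+01,  1.36572104e+00, -4.05560625e+01,
        1.66437321e-02,  1.25514268e-02, -2.04687484e-05]), 'ee_pos': array([ 261.15986237, -594.75923722,  241.43633639]), 'tool_rot': array([-1.79908519e+02,  7.01201375e-03,  2.37071197e+01]), 'contact_force': array([-0.14171817,  0.26391156, -0.67806824]), 'torque': array([ 0.00558147,  0.02262919, -0.01064361]), 'gripper_force': 0.0, 'opening': 85.0619688808852}
scene 42.12081622747273 322.6845774676963 200.96119041567798 [[-0.48, -0.88, -0.01, 332.5], [0.67, -0.37, 0.64, -437.85], [-0.56, 0.3, 0.77, -843.78], [0.0, 0.0, 0.0, 1.0]]
red [([318, 205, 10, 14, 108], [322.6, 211.5]), ([592, 316, 48, 84, 1701], [621.5, 367.2]), ([536, 347, 46, 53, 1097], [562.0, 371.8]), ([515, 376, 17, 24, 72], [523.0, 387.5])]
blue [([245, 24, 15, 8, 44], [252.6, 26.8]), ([268, 55, 72, 44, 2287], [303.0, 75.9]), ([343, 70, 6, 6, 28], [345.8, 72.4]), ([154, 74, 4, 10, 29], [155.7, 78.1]), ([282, 101, 77, 19, 164], [319.7, 110.3]), ([384, 162, 11, 15, 118], [389.2, 169.1])]
top 49.77369957551577 318.369421614151 192.59769246301192 [[-0.16, -0.99, -0.0, 127.57], [0.96, -0.16, 0.21, -603.12], [-0.21, 0.03, 0.98, -798.51], [0.0, 0.0, 0.0, 1.0]]
red [([407, 0, 6, 7, 31], [409.7, 2.5]), ([303, 202, 13, 8, 74], [309.1, 205.7])]
blue [([316, 0, 78, 42, 3132], [354.6, 19.9]), ([407, 9, 6, 10, 54], [409.6, 13.6]), ([317, 52, 95, 9, 299], [362.7, 57.0]), ([396, 167, 10, 15, 91], [400.6, 174.0])]
```

View pics/top0.png

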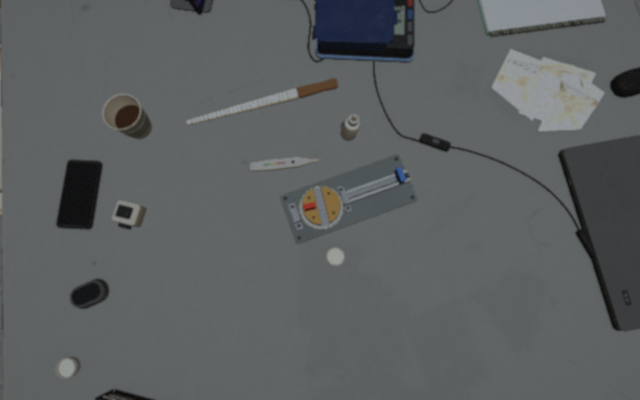

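View pics/scene0.png

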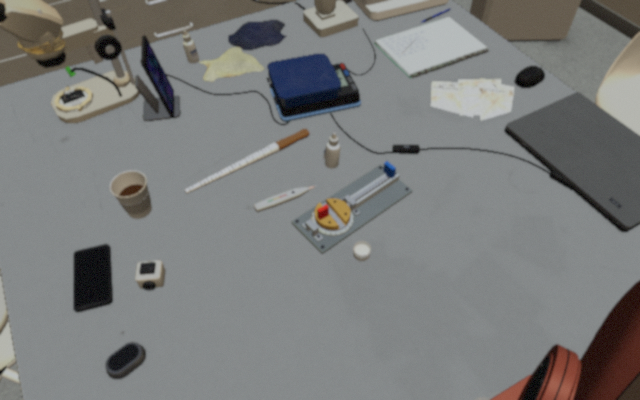

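Both pictures show the lock. In the top view the fin is at (309,206), the disc near (322,206) and the tab at (401,174). The bottle is at (351,127), the tester at (285,163) and the jar at (335,256).

Run:
```python
from h import *
from scipy.optimize import least_squares
C={n:eyes.capture(n) for n in("scene","top")}
def tri(ps):
    A=0;b=0
    for n,u,v in ps:
        o,d=ray(C[n],u,v); d=d/np.linalg.norm(d); P=np.eye(3)-np.outer(d,d); A=A+P; b=b+P@o
    return np.linalg.solve(A,b).round(1)
print("fin tri",tri([("scene",322.6,211.5),("top",309.1,205.7)]),"tab tri",tri([("scene",389.2,169.1),("top",400.6,174)]))
c=C["top"]
print("fin z58",plane(c,309.1,205.7,58),"tab z58",plane(c,400.6,174,58), "fin scene z53",plane(C["scene"],322.6,211.5,53),plane(C["scene"],389.2,169.1,53))
for n in C:
    im=C[n]["img"]; b,g,r=[im[...,i].astype(int) for i in range(3)]
    m=((r>1.5*b)&(r>90)).astype(np.uint8); h=cv2.connectedComponentsWithStats(m)
    for s,cc in zip(h[2],h[3]):
        if s[4]>60 and 280<cc[0]<370 and 180<cc[1]<240: print(n,s,cc.round(1),plane(C[n],*cc,36))
m=((r>1.5*b)&(r>90)).astype(np.uint8); m[:180]=0;m[240:]=0;m[:,:280]=0;m[:,370:]=0
p=cv2.findNonZero(m); (x,y),rad=cv2.minEnclosingCircle(p); print("disc",x,y,rad,plane(c,x,y,36),plane(c,x+rad,y,36))
for nm,u,v,z in[("bottle top",353,120,103),("bottle base",350,133,0),("tester L",250,166,9),("tester R",319,159,9),("jar",335,256,12),("plate far",281,198,10),("plate",299,241,10),("plate",416,198,10),("plate",400,157,10)]: print(nm,plane(c,u,v,z))
s=np.hstack([cv2.resize(c["img"][140:270,270:430],None,fx=3.7,fy=3.7,interpolation=2)]); cv2.imwrite("pics/t1.png",s)
```

```text
fin tri [594.9  52.9  53.4] tab tri [ 630.9 -142.6   51.9]
fin z58 [593.7  52.5  58. ] tab z58 [ 629.  -141.9   58. ] fin scene z53 [595.5  53.2  53. ] [ 630.5 -141.1   53. ]
scene [     0      0    640    400 252788] [318.3 198.5] [644.8  37.5  36. ]
scene [315 198  36  32 719] [331.9 213. ] [593.7  31.1  36. ]
top [     0      0    640    400 255227] [319.5 199.5] [607.3  29.1  36. ]
top [322 187  18  35 386] [330.9 202.8] [596.6   6.9  36. ]
top [303 190  18  35 376] [310.9 207.9] [592.6  49.3  36. ]
disc 320.8329162597656 205.3922576904297 18.822254180908203 [594.6  28.4  36. ] [588.4  -9.9  36. ]
bottle top [742.4 -60.  103. ]
bottle base [752.7 -63.2   0. ]
tester L [709.6 165.    9. ]
tester R [701.5  14.9   9. ]
jar [489.6  15.7  12. ]
plate far [628.7 108.6  10. ]
plate [532.2  84.4  10. ]
plate [ 583.  -175.1   10. ]
plate [ 677.6 -159.6   10. ]
```

View pics/t1.png

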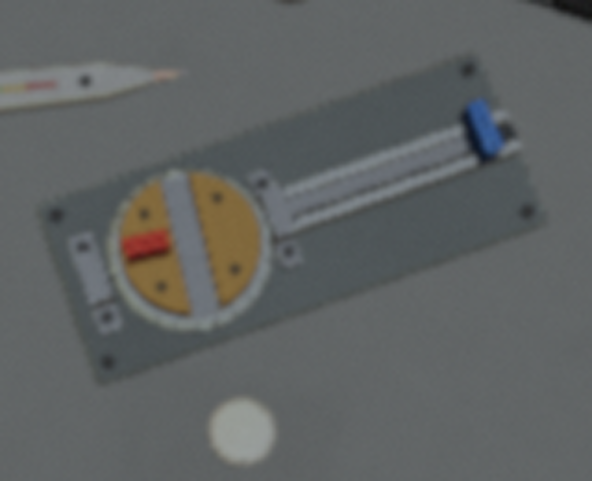

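The disc axis is at about (594.5, 28.5), the push direction has a heading of about 101.5°, and the fin's heading is about 90°, so the disc angle is near -0.2 rad. The tab is 174 mm from the axis, which puts the bar at about 9 mm, inside its start range. I'll turn the fin clockwise to -1.571. First I move above a spot on the fin's robot side with the fingers shut.

jog_arm(
  delta_pos=[
    [45,-40,0],
    [90,-80,0],
    [135,-120,0],
    [180,-160,0],
    [225,-200,0],
    [270,-240,0],
    [315,-280,0],
    [360,-320,0],
    [405,-360,0],
    [450,-400,0],
    [495,-440,0],
    [536,-478,20],
    [536,-478,60],
    [536,-478,90],
    [536,-478,90],
    [536,-478,90],
    [536,-478,90],
    [536,-478,90],
  ],
  twist=[-10,-20,-30,-40,-50,-60,-70,-80,-90,-100,-110,-120,-130,-140,-150,-156.3,-156.3,-156.3],
  fingers=[0,0,0,0,0,0,0,0,0,0,0,0,0,0,0,0,0,0],
)

```text
clock: 2.45
ee_pos: [559.9, 57.9, 152.3]
tool_rot: [-180.0, -0.0, 179.8]
contact_force: [0.5, -0.1, 0.2]
opening: 0.2
gripper_force: 0.0
```

Run:
```python
from h import *
s=monitor.sense(); print({k:np.round(s[k],2) for k in("clock","qpos","ee_pos","tool_rot","contact_force","opening")})
c=eyes.capture("wrist"); cv2.imwrite("pics/w1.png",c["img"])
for k,z in(("red",58),("blue",60)):
    for b in blob(c["img"],k): print(k,b,plane(c,*b[1],z,True))
m=mask(c["img"],"red");
```

```text
{'clock': np.float64(2.45), 'qpos': array([ 24.93,  17.53, -41.52, 101.  ,  12.6 ,  66.22,  69.45]), 'ee_pos': array([559.91,  57.92, 152.35]), 'tool_rot': array([-180.  ,   -0.  ,  179.85]), 'contact_force': array([ 0.47, -0.06,  0.15]), 'opening': np.float64(0.19)}
red ([300, 232, 31, 25, 477], [314.1, 241.3]) [586.9  53.5  58. ]
blue ([110, 251, 24, 38, 300], [120.6, 271.4]) [ 625.2 -140.4   60. ]
```

View pics/w1.png

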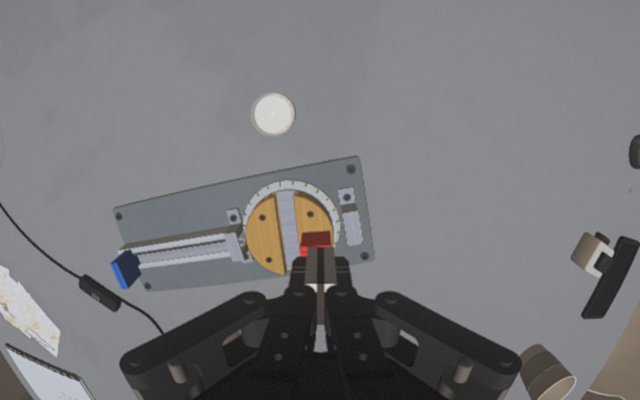

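The wrist view shows the fin partly hidden behind the shut fingertips at (315,245). The disc is near (291,232), the slot runs steeply through it, and the plate corners are at (114,207), (358,156), (373,262) and (149,291).

Run:
```python
from h import *
c=eyes.capture("wrist")
P=[plane(c,u,v,10,True)[:2] for u,v in((114,207),(358,156),(373,262),(149,291))]
print(P)
for a,b in((0,1),(3,2),(0,3),(1,2)): d=P[b]-P[a]; print(np.hypot(*d),np.degrees(np.arctan2(d[1],d[0])))
ax=P[1]-P[0]+P[2]-P[3]; ax/=np.hypot(*ax); ctr=np.mean(P,0); print("heading",np.degrees(np.arctan2(ax[1],ax[0])),"axis pt",ctr+62.5*ax)
for q in((262,217),(310,214),(268,260)): print("screw",plane(c,*q,36,True))
a=plane(c,276,194,36,True);b=plane(c,286,274,36,True);print("slot edge",a,b,np.degrees(np.arctan2(*(a-b)[1::-1])))
a=plane(c,293,192,36,True);b=plane(c,300,245,36,True);print("slot edge2",a,b,np.degrees(np.arctan2(*(a-b)[1::-1])))
print(c["camera_from_world"].round(2).tolist())
for x in((594.5,28.5,36),(584,53,66),(594.5,28.5+37,66)): print(x,proj(c,x,True))
i=cv2.resize(c["img"][150:300,220:390],None,fx=3.5,fy=3.5,interpolation=2);cv2.imwrite("pics/w2.png",i)
```

```text
[array([ 574.9, -169.7]), array([526. ,  92.6]), array([634.1, 112.3]), array([ 682.4, -148.5])]
266.81922719324405 100.56029510220316
265.23485819175426 100.49226370727618
109.57047960103122 11.156104905071606
109.88038951514508 10.328165873059646
heading 100.52638069786839 axis pt [592.93198586  33.12318104]
screw [574.4   7.9  36. ]
screw [571.6  49.8  36. ]
screw [617.   10.4  36. ]
slot edge [553.6  21.3  36. ] [631.9  26.3  36. ] -176.3462266316311
slot edge2 [551.9  35.8  36. ] [601.2  40.4  36. ] -174.66937732177502
[[0.0, 1.0, -0.0, -59.66], [-0.95, 0.0, -0.31, 543.18], [-0.31, 0.0, 0.95, -119.33], [0.0, 0.0, 0.0, 1.0]]
(594.5, 28.5, 36) (np.float64(286.3735230490367), np.float64(238.1541837299188))
(584, 53, 66) (np.float64(313.1781049340784), np.float64(242.36254068476737))
(594.5, 65.5, 66) (np.float64(329.07316414144844), np.float64(254.17497420041235))
```

View pics/w2.png

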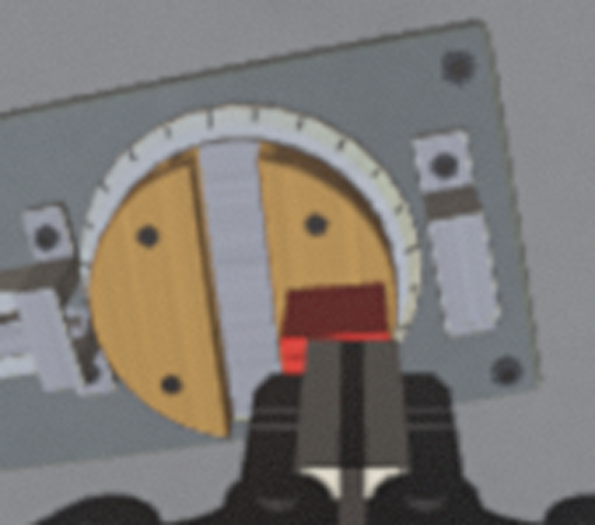

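Three screws and the slot put the disc axis at (594.5, 30), and the slot measures 16.2 mm wide, as given. The fin's heading is about 93.5° and the lock's about 101°. Next I lower the hand beside the fin and sweep it round, stopping a few degrees short.

jog_arm(
  delta_pos=[
    [0,0,40],
    [0,0,75],
    [0,0,98],
    [-8,0,98],
    [-17,-1,98],
    [-23.6,2.4,98],
    [-29,3.8,98],
    [-34.6,4.2,98],
    [-40,3.7,98],
    [-45.6,2.3,98],
    [-50.7,0,98],
    [-55.3,-3.4,98],
    [-57.4,-5.2,98],
    [-57.4,-5.2,98],
  ],
  twist=[0,0,0,-3,-3,7,17,27,37,47,57,67,75,75],
  fingers=[0,0,0,0,0,0,0,0,0,0,0,0,0,0],
)

```text
clock: 4.3
ee_pos: [617.8, 53.2, 54.7]
tool_rot: [180.0, 0.0, 105.0]
contact_force: [-0.1, 1.7, -0.4]
opening: -0.1
gripper_force: 0.4
```

Run:
```python
from h import *
s=monitor.sense(); print({k:np.round(s[k],2) for k in("clock","ee_pos","tool_rot","contact_force","torque")})
c=eyes.capture("top"); w=eyes.capture("wrist")
a=cv2.resize(c["img"][155:255,280:420],None,fx=3,fy=3,interpolation=2); b=w["img"][100:400,130:510]
cv2.imwrite("pics/p1.png",np.hstack([a,b]))
```

```text
{'clock': np.float64(4.3), 'ee_pos': array([617.82,  53.22,  54.69]), 'tool_rot': array([179.96,   0.  , 104.99]), 'contact_force': array([-0.12,  1.68, -0.42]), 'torque': array([ 0.25, -0.03,  0.01])}
```

View pics/p1.png

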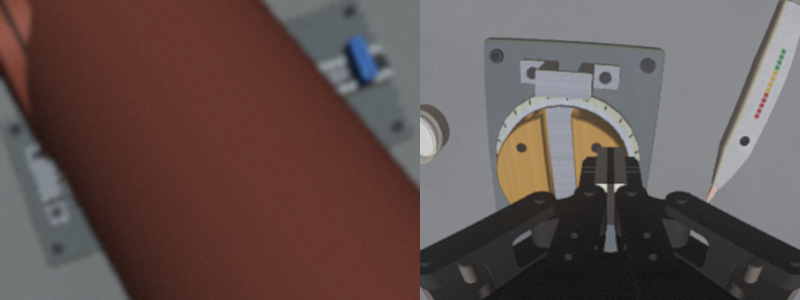

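The top camera is blocked by the arm. The wrist view shows the slot nearly parallel to the bar line, and a 1.7 N reaction says the fin lies against the hand. Next I fit the slot edges and compare them with the plate's direction.

```bash
cat > slot.py <<'E'
from h import *
def slot(c,rows,usplit):
    im=c["img"]; b,g,r=[im[...,i].astype(int) for i in range(3)]
    m=(r>1.6*b)&(r>110)&(r<1.8*g)
    L=[];R=[]
    for v in rows:
        x=np.flatnonzero(m[v]); l=x[x<usplit]; q=x[x>usplit]
        if len(l): L.append(plane(c,l.max()+.5,v,36,True)[:2])
        if len(q): R.append(plane(c,q.min()-.5,v,36,True)[:2])
    for n,P in(("L",L),("R",R)):
        vx,vy,x,y=cv2.fitLine(np.float32(P),cv2.DIST_HUBER,0,.01,.01).ravel()
        print(n,len(P),np.degrees(np.arctan2(vy,vx))%180,"pt",P[0],P[-1], "dist from C",np.float32([594.5-x,30-y])@[-vy,vx])
E
python3 - <<'E'
from slot import *
c=eyes.capture("wrist"); slot(c,range(216,246),268)
for u0,v0,u1,v1 in((194,139,206,240),(374,150,360,290)):
    pass
P=[plane(c,u,v,10,True)[:2] for u,v in((195,139),(374,148))]; d=P[0]-P[1]; print("end edge",P,np.hypot(*d),np.degrees(np.arctan2(d[1],d[0]))%180-90)
cv2.imwrite("pics/w3.png",cv2.resize(c["img"][120:320,180:400],None,fx=3,fy=3,interpolation=2))
E
```

```text
L 30 105.42173 pt [577.9  66.8] [582.7  50.5] dist from C 6.2050486
R 30 105.858185 pt [591.3  70.5] [596.   54.3] dist from C -7.848052
end edge [array([528.1,  93.8]), array([632.5, 114.8])] 106.49112639088759 -78.62675729814066
```

View pics/w3.png

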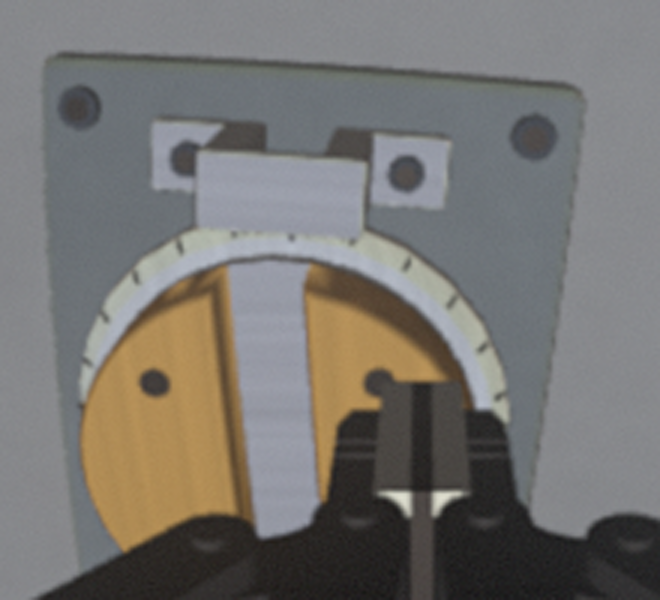

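The slot is at 105.5° and the lock at about 101°, so about 4.5° remains. I finish the turn, back off, rise, and move toward the tab so that the wrist camera sits over the disc.

jog_arm(
  delta_pos=[
    [-1,0.5,0],
    [-2.4,1,0],
    [-2.4,1,0],
    [8,1,0],
    [22,1,0],
    [22,1,-40],
    [22,1,-90],
    [0,0,-100],
    [-40,-10,-100],
    [-80,-20,-100],
    [-80,-20,-100],
    [-80,-20,-100],
  ],
  twist=[2,4,4,4,4,4,4,4,4,4,4,4],
  fingers=[0,0,0,0,0,0,0,0,0,0,0,0],
)

```text
clock: 5.95
ee_pos: [618.5, -28.2, 154.2]
tool_rot: [-180.0, -0.0, 101.1]
contact_force: [0.6, 0.3, -0.1]
opening: 0.1
gripper_force: 0.0
```

Run:
```python
from slot import *
s=monitor.sense(); print({k:np.round(s[k],2) for k in("clock","ee_pos","tool_rot","contact_force","qpos")})
c=eyes.capture("wrist"); cv2.imwrite("pics/w4.png",c["img"])
print("C at",proj(c,(594.5,30,36),True)); 
for k,z in(("red",60),("blue",60)):
    for b in blob(c["img"],k): print(k,b,plane(c,*b[1],z,True))
```

```text
{'clock': np.float64(5.95), 'ee_pos': array([618.48, -28.16, 154.21]), 'tool_rot': array([-1.7999e+02, -4.0000e-02,  1.0107e+02]), 'contact_force': array([ 0.59,  0.27, -0.09]), 'qpos': array([ 15.65,  20.49, -21.31,  93.74,   7.89,  67.27,   3.58])}
C at (np.float64(305.7815247983434), np.float64(127.07845321813397))
red ([321, 122, 34, 15, 503], [337.4, 129.1]) [618.  35.  60.]
red ([541, 376, 11, 5, 38], [546.4, 378.1]) [1006.1 -232.1   60. ]
blue ([498, 234, 88, 111, 441], [539.7, 287.7]) [869.4 -72.7  60. ]
blue ([534, 256, 106, 118, 5783], [593.8, 320.8]) [1031. -122.   60.]
blue ([316, 325, 7, 5, 26], [318.7, 326.6]) [ 638.9 -144.2   60. ]
blue ([530, 375, 12, 6, 55], [536.0, 377.6]) [ 976.9 -226.5   60. ]
```

View pics/w4.png

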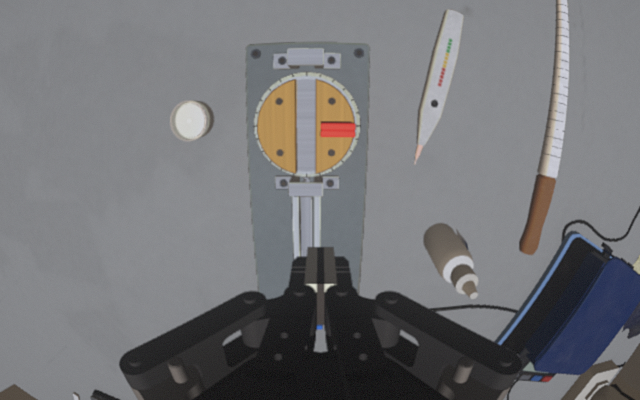

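The wrist view shows the slot upright at column 306, running from row 75 to 175, the fin pointing right at (337,129), and the bar and rails straight below it. Nothing else has moved. I check the angles.

Run:
```python
from slot import *
c=eyes.capture("wrist"); slot(c,list(range(84,118))+list(range(140,170)),306)
sc=[plane(c,u,v,36,True)[:2] for u,v in((279,101),(332,101),(280,153),(331,153))]; print("C",np.mean(sc,0))
P=[plane(c,u,v,10,True)[:2] for u,v in((247,43),(370,43))]; d=P[0]-P[1]; e=np.mean(P,0); print("end",np.hypot(*d),np.degrees(np.arctan2(d[1],d[0]))%180-90+180, "midpoint",e)
# plate long edges
g=cv2.Canny(cv2.GaussianBlur(c["img"],(0,0),1),25,60)
for rng in((235,262),(355,378)):
    Q=[]
    for v in range(60,240,3):
        x=np.flatnonzero(g[v,rng[0]:rng[1]])
        if len(x): Q.append(plane(c,rng[0]+(x[0] if rng[0]<300 else x[-1]),v,10,True)[:2])
    vx,vy,x,y=cv2.fitLine(np.float32(Q),cv2.DIST_HUBER,0,.01,.01).ravel(); print("edge",len(Q),np.degrees(np.arctan2(vy,vx))%180,np.float32([594.5-x,30-y])@[-vy,vx])
```

```text
L 64 100.36459 pt [579.2  63.2] [592.5  -5.1] dist from C 8.183467
R 64 100.993805 pt [595.5  66.2] [608.8  -2. ] dist from C -7.913387
C [594.175  30.575]
end 108.36886084111053 100.3663226034505 midpoint [581.   104.85]
edge 60 100.730415 55.27848
edge 60 100.79123 -54.498043
```

The slot is at 100.7° and the lock at 100.8°, so it is aligned. Next I go behind the tab, lower, and push. I stop short of home to check the force.

jog_arm(
  delta_pos=[
    [-50,-5,0],
    [-100,-10,0],
    [-150,-13.5,0],
    [-150,-13.5,0],
    [-150,-13.5,50],
    [-150,-13.5,98],
    [-150,-13.5,98],
    [-138,-13.5,98],
    [-128,-13.5,98],
    [-118,-13.5,98],
    [-108,-13.5,98],
    [-98,-13.5,98],
    [-88,-13.5,98],
    [-78,-13.5,98],
    [-68,-13.5,98],
    [-58,-13.5,98],
    [-48,-13.5,98],
    [-38,-13.5,98],
    [-28,-13.5,98],
    [-28,-13.5,98],
  ],
  twist=[0,0,0,0,0,0,0,0,0,0,0,0,0,0,0,0,0,0,0,0],
  fingers=[0,0,0,0,0,0,0,0,0,0,0,0,0,0,0,0,0,0,0,0],
)

```text
clock: 8.55
ee_pos: [610.2, -58.0, 56.1]
tool_rot: [-179.9, -0.1, 101.1]
contact_force: [-0.1, 0.9, 0.1]
opening: -0.3
gripper_force: 0.0
```

Run:
```python
from slot import *
s=monitor.sense(); print({k:np.round(s[k],2) for k in("clock","ee_pos","tool_rot","contact_force")})
d=np.array([-.187,.982]); print("hand behind axis",-(s["ee_pos"][:2]-[594.5,30.3])@d)
```

```text
{'clock': np.float64(8.55), 'ee_pos': array([610.24, -58.04,  56.12]), 'tool_rot': array([-1.7995e+02, -6.0000e-02,  1.0110e+02]), 'contact_force': array([-0.14,  0.89,  0.14])}
hand behind axis 89.69085614275669
```

jog_arm(
  delta_pos=[
    [3,0,0],
    [6,0,0],
    [8,0,0],
    [10,0,0],
    [11,0,0],
    [12,0,0],
    [12,0,0],
  ],
  twist=[0,0,0,0,0,0,0],
  fingers=[0,0,0,0,0,0,0],
)

```text
clock: 9.43
ee_pos: [608.5, -48.0, 56.3]
tool_rot: [-180.0, 0.0, 101.0]
contact_force: [-0.0, -3.0, -1.8]
opening: 0.0
gripper_force: 1.2
```

jog_arm(
  delta_pos=[
    [1,0,0],
    [2,0,0],
    [3,0,0],
    [3,0,0],
    [3,0,0],
  ],
  twist=[0,0,0,0,0],
  fingers=[0,0,0,0,0],
)

```text
clock: 10.05
ee_pos: [608.4, -47.9, 56.4]
tool_rot: [180.0, 0.2, 100.9]
contact_force: [1.0, -10.0, -2.2]
opening: -0.2
gripper_force: 5.1
```

The bar has stopped against 10 N at 79.4 mm behind the axis, where I expected 79. I back off, rise and look.

jog_arm(
  delta_pos=[
    [-8,0,0],
    [-25,0,0],
    [-40,0,0],
    [-40,0,-40],
    [-40,0,-90],
    [-40,0,-120],
    [-40,0,-120],
    [-40,0,-120],
  ],
  twist=[0,0,0,0,0,0,0,0],
  fingers=[0,0,0,0,0,0,0,0],
)

```text
clock: 11.05
ee_pos: [615.2, -84.8, 175.6]
tool_rot: [-179.9, -0.0, 101.0]
contact_force: [-0.4, 0.4, -1.2]
opening: 0.0
gripper_force: 0.0
```

Run:
```python
from slot import *
s=monitor.sense(); print({k:np.round(s[k],2) for k in("clock","ee_pos","contact_force")})
c=eyes.capture("wrist")
for b in blob(c["img"],"blue"):
    p=plane(c,*b[1],60,True); print(b,p,-(p[:2]-[594.5,30.3])@[-.187,.982])
cv2.imwrite("pics/w5.png",c["img"])
```

```text
{'clock': np.float64(11.05), 'ee_pos': array([615.23, -84.78, 175.57]), 'contact_force': array([-0.36,  0.39, -1.18])}
([303, 130, 39, 15, 527], [322.1, 137.3]) [605.7 -32.1  60. ] 63.371200000000016
([499, 188, 86, 135, 493], [542.4, 253.9]) [868.6 -98.5  60. ] 177.7383
([551, 205, 89, 131, 6183], [602.6, 277.1]) [1021.8 -119.2   60. ] 226.7141
([545, 338, 11, 7, 61], [550.2, 340.9]) [ 978. -229.   60.] 326.3471
```

View pics/w5.png

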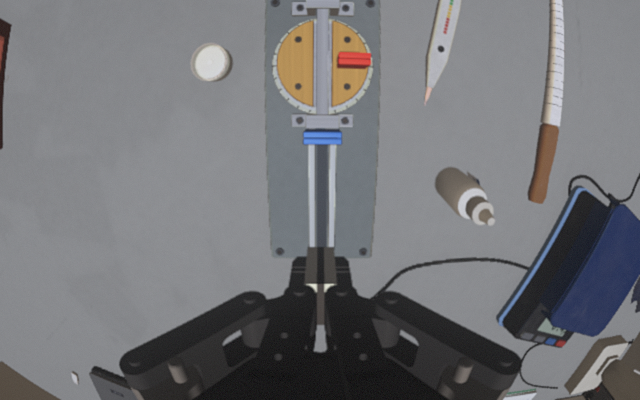

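The bar runs through the slot into the keeper. The tab is at (322,137), 63.4 mm short of the axis where home is 63. The bottle, jar and tester are undisturbed and the hand is clear.

```bash
python3 -c "
from rig import order
print(order.job_done())"
```

```text
the job is handed in; nothing more can be done
None
```

The turntable is locked and the job is handed in: the slot is lined up at about -1.571, the bar is home in the keeper (tab 63.4 mm short of the axis against 63 mm nominal), the bottle, jar and tester are where they were, and the hand is clear.

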